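Uncover the carrier magazine, feed the bottom carrier to the stage and clamp it

TASK

Slide the orange cover plate sideways off the top of the carrier stack, without lifting it, until it lies wholly on the green-topped parking stand beside the magazine, leaving the carriers stacked as they are. Then push the feeder's black handle all the way in so that the bottom carrier comes out onto the stage, and draw the handle all the way back so that the other carriers drop in the magazine. Last, swing the red clamp arm over the carrier on the stage as far as it goes, and leave everything else on the bench where it is.

Things in the scene. Friction and masses are not known exactly. Their poses are not given: they have to be found in the camera images.
- feeder: grey fixed feeder; origin on the table under the magazine's centre; its x points away from the robot (yaw up to 0.25). Magazine: aluminium guides and cross bars round the stack, outside x +-46.5, y +-51.5 mm, tops at z 58, deck under the stack at z 30. The dark stage (top z 28.5, side rails to z 34.5, end stop at y -156.5) adjoins on the -y side, the pusher on the +y side
- stage (a point): point on the top of the stage where the centre of the fed carrier's underside comes to lie; at feeder (0, -107, 28.5) mm; axes as the feeder's
- pusher (a joint): travel of the pusher, m: 0 fully drawn back, 0.130 fully in, towards feeder -y. Its tongue (60 wide, 10 mm thick, top at z 40.5) pushes the bottom carrier out under the front bar; those above then rest on the tongue until it is drawn back, and drop to the deck. Takes about 2 N, up to 15 N under the stack; stays where left
- pusher_grip (a point): grip point of the pusher's upright black handle block, 24 x 24 mm, z 62 to 94 mm (this point at 84), on a 14 mm post; at feeder (0, 205 mm - travel); moves with the pusher. Fully in, it is 23.5 mm clear of the magazine's rear bar (centre to bar)
- clamp (a joint): angle of the clamp arm, rad: 0 parked, pointing to feeder -y clear of the stage; 1.57 (its stop) pointing to feeder +x over the stage; turns anticlockwise seen from above about point clamp_hinge. Light friction (about 1 N at the knob), stays where left; over the carrier it passes with 3 mm of air
- clamp_hinge (a point): the clamp's vertical hinge axis, at feeder (-66, -125, 50) mm
- clamp_knob (a point): grip point on the clamp's upright black round knob, 18 mm in diameter, z 56 to 94 mm (this point at 84), 68 mm from the hinge axis; the red arm below it is 18 wide and 10 mm thick (z 48 to 58), 75 mm long
- cover: orange plastic cover plate, 80 (own x) x 90 (own y) x 14 mm thick, about 0.15 kg, lying on the top carrier, its underside at z 66 mm; origin: centre of its underside. Its edges stand within 6 mm of the carriers' edges
- carrier_bottom: an aluminium plate with four small brass-and-black squares on top, 80 (own x) x 90 (own y) x 12 mm thick, about 0.22 kg; origin: centre of its underside; the lowest of the stack, underside at z 30 mm
- carrier_middle: an aluminium plate with four small brass-and-black squares on top, 80 (own x) x 90 (own y) x 12 mm thick, about 0.22 kg; origin: centre of its underside; the second of the stack, underside at z 42 mm
- carrier_top: an aluminium plate with four small brass-and-black squares on top, 80 (own x) x 90 (own y) x 12 mm thick, about 0.22 kg; origin: centre of its underside; the third of the stack, right under the cover, underside at z 54 mm
- stand: fixed parking stand with a green top, 130 x 130 mm, its top at z 64.5 mm (1.5 mm below the cover's underside on the stack); origin: centre of its foot on the table, z 0; axes as the feeder's. It stands 115 mm from the feeder's origin, either on its +x or on its -x side (read which); 3.5 mm of gap to the magazine
- tray: fixed low blue tray with tweezers, 120 x 120 x 22 mm, on the other side of the magazine from the stand; origin: centre of its underside; a bystander
- bottle: bystander: bottle, 64 mm diameter, 160 mm high, upright; origin: centre of its underside
- jar: bystander: jar, 72 mm diameter, 70 mm high; origin: centre of its underside
- driver: bystander: screwdriver lying on the table, about 200 mm long along its own x; origin under its middle
- chip_box: bystander: flat black box, 100 x 100 x 22 mm; origin: centre of its underside
- weight: bystander: aluminium weight, 60 mm diameter, 22 mm high; origin: centre of its underside
Mind the look-alikes: they are no part of the job. Of the things like the cover, leave any that is pink or purple; of the rest the larger one is meant.

How it is judged:
On the way, in this order (a step that is already met when the one before it is completed fails the run):
1. the cover lies flat and wholly on the parking stand, the three carriers still stacked in the magazine (x of cover in the frame of stand between -0.027 and 0.027 m and y of cover in the frame of stand between -0.022 and 0.022 m and z of cover in the frame of stand between 0.06 and 0.068 m and angle between cover's own z axis and vertical below 0.06 rad and x of carrier_middle in the frame of feeder between -0.006 and 0.006 m and y of carrier_middle in the frame of feeder between -0.006 and 0.006 m and x of carrier_top in the frame of feeder between -0.006 and 0.006 m and y of carrier_top in the frame of feeder between -0.006 and 0.006 m and y of carrier_bottom in the frame of feeder between -0.006 and 0.006 m), for 0.2 s.
2. the handle is pushed all the way in and the bottom carrier is out on the stage (value of joint pusher above 0.122 m and x of carrier_bottom in the frame of stage between -0.008 and 0.008 m and y of carrier_bottom in the frame of stage between -0.01 and 0.01 m and z of carrier_bottom in the frame of stage between -0.004 and 0.004 m and x of carrier_middle in the frame of feeder between -0.006 and 0.006 m and y of carrier_middle in the frame of feeder between -0.006 and 0.006 m and x of carrier_top in the frame of feeder between -0.006 and 0.006 m and y of carrier_top in the frame of feeder between -0.006 and 0.006 m), for 0.1 s.
3. the handle is drawn all the way back and the two other carriers have dropped flat in the magazine (value of joint pusher below 0.016 m and x of carrier_bottom in the frame of stage between -0.008 and 0.008 m and y of carrier_bottom in the frame of stage between -0.01 and 0.01 m and z of carrier_bottom in the frame of stage between -0.004 and 0.004 m and x of carrier_middle in the frame of feeder between -0.006 and 0.006 m and y of carrier_middle in the frame of feeder between -0.006 and 0.006 m and x of carrier_top in the frame of feeder between -0.006 and 0.006 m and y of carrier_top in the frame of feeder between -0.006 and 0.006 m and z of carrier_middle in the frame of feeder below 0.034 m and z of carrier_top in the frame of feeder below 0.046 m and angle between each of carrier_middle, carrier_top's own z axis and vertical below 0.05 rad), for 0.2 s.
4. the clamp arm is swung fully over the carrier on the stage (value of joint clamp above 1.45 rad and x of carrier_bottom in the frame of stage between -0.008 and 0.008 m and y of carrier_bottom in the frame of stage between -0.01 and 0.01 m and z of carrier_bottom in the frame of stage between -0.004 and 0.004 m), for 0.2 s.
At the end, for the whole second after the job is handed in: At rest: cover flat on the stand, centred within 27 x 22 mm; bottom carrier flat on the stage, within 8 mm (x), 10 mm (y) of the stage point; the other two flat on the magazine deck, within 6 mm of its centre; pusher drawn back below 16 mm; clamp beyond 1.45 rad (all of step 4 and x of cover in the frame of stand between -0.027 and 0.027 m and y of cover in the frame of stand between -0.022 and 0.022 m and z of cover in the frame of stand between 0.06 and 0.068 m and angle between cover's own z axis and vertical below 0.06 rad and x of carrier_middle in the frame of feeder between -0.006 and 0.006 m and y of carrier_middle in the frame of feeder between -0.006 and 0.006 m and x of carrier_top in the frame of feeder between -0.006 and 0.006 m and y of carrier_top in the frame of feeder between -0.006 and 0.006 m and z of carrier_middle in the frame of feeder below 0.034 m and z of carrier_top in the frame of feeder below 0.046 m and angle between each of carrier_middle, carrier_top's own z axis and vertical below 0.05 rad and linear speed of each of cover, carrier_bottom, carrier_middle, carrier_top below 0.02 m/s and value of joint pusher below 0.016 m); the robot touches nothing.
It fails at once if the cover is lifted more than 12 mm or tipped (z of cover in the frame of feeder above 0.078 m or angle between cover's own z axis and vertical above 0.3 rad).
It fails at once if the middle or top carrier is pushed out of the magazine, lifted or tipped (horizontal distance between any of carrier_middle, carrier_top and feeder above 0.012 m or z of carrier_top in the frame of feeder above 0.064 m or angle between any of carrier_middle, carrier_top's own z axis and vertical above 0.25 rad).
It fails at once if a bystander on the bench is moved more than 20 mm (distance of any of bottle, jar, driver, chip_box, weight from where it was at the start of the episode above 0.02 m).
It also fails if it takes over 64 s, if anything falls off the work surface, if the arm or the gripper's body presses on something with over 40 N, if the wrist force passes 120 N, or if a joint passes its speed limit or range.

ROBOT

A 6-joint arm with a two-finger parallel gripper is mounted at the origin on the work surface. World frame = base frame: x ahead of the robot, y to its left, z up, the work surface at z = 0. Lengths are in m, angles in rad, forces in N, time in s.
With the tool pointing down it reaches from about 0.3 to 0.875 m from the base axis. Payload 6.4 kg.
Tool frame: the origin (TCP) lies between the finger pads; the fingertips stand 11 mm ahead of it and the grasp point (between the pads) lies 8 mm behind it; z points along the fingers, y is the line along which they close (so a half turn about z gives the same grasp; the last joint's range is limited). The gripper opens to 88 mm and grips with 3 to 60 N. Pads are 18 mm wide; open, the fingers measure 123 mm over their backs; the gripper's body (75 mm by 187 mm) begins 45 mm behind the grasp point.
Start: joints at [-1.405, 0.181, 1.607, -0, 1.354, -0.206], TCP at [0.209, -0.536, 0.25] pointing down, gripper open.
Joint ranges: [-2.99, 2.99], [-0.89, 2.07], [0.3, 2.58], [-1.14, 4.28], [0, 2.63], [-3.12, 3.12]. Speed limits (rad/s): [2.57, 2.57, 3.01, 3.14, 3.14, 3.14].

INTERFACE

Orientations are given as a 3x3 rotation matrix whose columns are the frame's x, y, z axes.
In Python, from bench import r gives the robot as it stands.
- The arm moves only by the tool carry_out, never from a script. Its argument "commands" is text: rows parted by semicolons, each of 6 numbers parted by spaces: the shift along the tool's x, y, z normalised to -1 to 1, where 1 is 0.4 m, then the turn, a rotation vector about the tool's x, y, z normalised to -1 to 1, where 1 is 1.5 rad. A call has 1 to 20 rows; each row is the pose to reach, as a shift and turn from the pose commanded when the call began, along the tool's axes at that moment; what a row does not reach only later rows make up. A row lasts 1/10 s, in which the tool goes at most 50 mm and 8.59 degrees, less where a joint would pass 70% of its speed; a pose out of reach is approached as far as the arm can. A call with a number of a shift or a turn outside -1 to 1 is refused whole. A call with a gripper value outside its range is refused whole. "fingers" is the opening, from -1 (shut) to 1 (fully open), set as the call begins (left out, the last holds). The fingers move at their own pace and stop on an object; "newtons" is the grip in N (left out, the last holds). Time passes only in rows, so rows that repeat a pose let the fingers close. It gives the time, the measured TCP pose, the force, the opening and the grip force at its end, in the units of the state.
- r.state(): the state, without advancing time (a new reading comes with each control period).
- r.capture(name): name is "scene" or "top" or "wrist"; returns (picture, depth): 384x512x3 uint8, red, green, blue; 384x512 float32, m along the optical axis (not along the pixel's ray), 0 where there is no reading.
- r.camera_params(name): a dict with "fx", "fy", "cx", "cy" (pixels), "R" (3x3) and "t" (3): a world point X has camera coordinates R X + t; the wrist camera has in their place "mount" (4x4, takes a point from camera to tool coordinates, whose origin is the TCP and whose axes are the flange's). Camera axes: x right, y down, z forward; pixel columns grow to the right and rows downward; lengths in m; the calibration is good to about 2 mm. A picture is of the moment at which its call begins: read the wrist's pose just before it. camera_params takes no time and is no camera call.
- r.job_done(): hands the job in; it is judged then, once.
Trained networks look in the newest picture that a camera, given by its name, has taken for a name from the list of things; names that differ only in an ending like _2 or _b are one class to them, and where a whole thing is asked for, a point or a joint stands for the part that bears it (a point fixed in the world has none). Each returns a list of dicts, best first, with "score" (0 to 1); they miss things now and then, are a little off and sometimes report something else, mostly with a low value. They report only what shows in the picture. A call takes as long as a camera call. They do not tell look-alikes from the thing itself.
- r.find_in(camera, label): "at" ([column, row] in pixels, amid what is visible of it).
- r.masks_of(camera, label): "mask" (384x512 bool, what is visible of it) and "at" ([column, row] in pixels, amid what is visible of it).
The state is a dict: "time": time; "joints": joint angles; "dq": joint speeds; "tau": joint torques, N m; "tcp_pos": TCP position; "tcp_rot": TCP orientation; "wrist_force": force on the tool from outside, world axes, zero at the start; "torque": the same for the moment, N m; "finger_gap": opening from 0.0 (shut) to 1.0 (fully open); "gripper_force": force on a finger pad.
Only numpy, scipy, OpenCV 4.12 (cv2) and the standard library are available. Lean on these libraries where they do the work, as an engineer would, in place of code of your own. Each camera call takes 0.05 s, during which the arm holds its last target. There are 200 camera calls.

## Working session

There is one attempt and no reset: what is moved stays moved. The work goes in short steps, Python scripts to look and compute and a tool call to move; the robot and the scene stay as the last step left them, time stands still between calls to the robot, and variables do not carry over. Pictures are saved under pics/ and viewed, at most 10 in all, crops included, and the job is handed in when it is done.

Besides the shell and the picture viewer there is one more tool, called in YAML: its name, and indented under it one key for each argument. carry_out: Moves the arm, as the interface text tells. Scaled input: -1 to 1 covers 0.4 m each way for a shift and 1.5 rad each way for a turn. Its arguments: {"type":"object","properties":{"commands":{"type":"string"},"fingers":{"type":"number"},"newtons":{"type":"number"}},"required":["commands"]}

```bash
mkdir -p pics; cat > h.py <<'E'
import numpy as np, cv2
from bench import r
def cap(n,save=None):
    s=r.state(); im,d=r.capture(n); p=r.camera_params(n)
    if save: cv2.imwrite('pics/'+save+'.png',im[:,:,::-1])
    if 'mount' in p:
        T=np.eye(4);T[:3,:3]=s['tcp_rot'];T[:3,3]=s['tcp_pos'];W=T@np.array(p['mount'])
    else:
        C=np.eye(4);C[:3,:3]=p['R'];C[:3,3]=p['t'];W=np.linalg.inv(C)
    K=np.array([p['fx'],p['fy'],p['cx'],p['cy']])
    v,u=np.mgrid[:384,:512]
    P=np.stack([(u-K[2])/K[0]*d,(v-K[3])/K[1]*d,d],-1)@W[:3,:3].T+W[:3,3]
    P[d==0]=np.nan
    return im,d,P,W,K
E
python3 - <<'E'
from h import *
for n in('scene','top'):
    im,d,P,W,K=cap(n,n+'0'); print(n,W.round(3).tolist(),K)
    for l in('cover','stand','tray','pusher_grip','clamp_knob','bottle','jar','driver','chip_box','weight','feeder'):
        for m in r.masks_of(n,l)[:3]:
            print(l,round(m['score'],2),np.round(m['at']),np.nanmedian(P[m['mask']],0).round(3),m['mask'].sum())
print(r.state()['tcp_rot'])
a=cv2.imread('pics/scene0.png');b=cv2.imread('pics/top0.png')
E
```

```text
scene [[0.223, 0.747, -0.626, 1.354], [0.975, -0.163, 0.153, -0.167], [0.013, -0.645, -0.764, 1.075], [0.0, 0.0, 0.0, 1.0]] [439.7408441  439.7408441  256.4125421  188.83886259]
cover 0.91 [247. 202.] [ 0.585 -0.012  0.08 ] 748
cover 0.88 [292. 165.] [0.417 0.17  0.011] 346
cover 0.85 [330. 236.] [0.716 0.211 0.015] 825
stand 0.89 [254. 237.] [ 0.705 -0.005  0.065] 2288
stand 0.67 [144. 280.] [ 0.723 -0.324  0.022] 373
pusher_grip 0.98 [292. 201.] [0.572 0.132 0.042] 926
clamp_knob 0.75 [189. 205.] [ 0.532 -0.166  0.059] 215
bottle 0.56 [377. 129.] [0.372 0.482 0.088] 654
jar 0.61 [403. 175.] [0.567 0.496 0.052] 589
jar 0.33 [186. 206.] [ 0.532 -0.177  0.058] 264
driver 0.79 [ 93. 199.] [ 0.423 -0.458  0.023] 234
driver 0.32 [189. 200.] [ 0.535 -0.179  0.059] 233
chip_box 0.66 [ 93. 232.] [ 0.551 -0.454  0.022] 1134
weight 0.76 [143. 280.] [ 0.724 -0.324  0.021] 420
weight 0.36 [220. 209.] [ 0.577 -0.087  0.032] 2912
feeder 0.93 [222. 207.] [ 0.577 -0.088  0.032] 2893
top [[-0.028, -0.997, 0.073, 0.415], [-0.999, 0.03, 0.021, 0.001], [-0.023, -0.073, -0.997, 1.668], [0.0, 0.0, 0.0, 1
[... 270 characters left out ...]
212.] [ 0.463 -0.017  0.006] 883
pusher_grip 0.76 [232. 183.] [0.569 0.127 0.04 ] 577
clamp_knob 0.59 [231. 180.] [0.569 0.13  0.04 ] 528
clamp_knob 0.58 [307. 190.] [ 0.53  -0.168  0.057] 157
bottle 0.55 [141. 239.] [0.359 0.48  0.106] 343
jar 0.65 [135. 186.] [0.551 0.499 0.067] 312
driver 0.51 [381. 218.] [ 0.407 -0.456  0.021] 194
chip_box 0.59 [380. 183.] [ 0.545 -0.455  0.022] 649
chip_box 0.22 [286. 181.] [ 0.571 -0.081  0.035] 1590
weight 0.57 [345. 142.] [ 0.718 -0.323  0.021] 193
feeder 0.82 [285. 180.] [ 0.569 -0.081  0.034] 1693
[[ 9.31648083e-01  3.63361871e-01  8.61978813e-06]
 [ 3.63361871e-01 -9.31648081e-01 -5.88069320e-05]
 [-1.33375877e-05  5.79194678e-05 -9.99999998e-01]]
```

View pics/scene0.png

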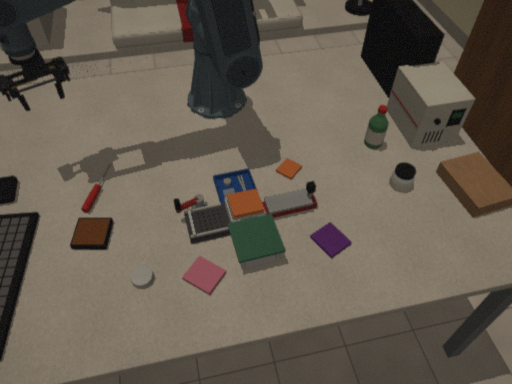

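View pics/top0.png

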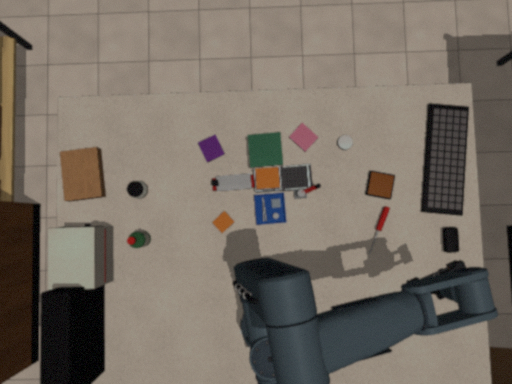

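The scene shows the cover at (247,202) on the stack, the green stand at (254,237) on the +x side, the handle at (311,187) and the knob at (178,204). The top view shows the same layout. The small orange plate and the pink and purple plates are decoys. Next I'll move the wrist camera over the feeder.

carry_out:
  commands: "0.958 -0.662 -0.375 0 0 0.248;0.958 -0.662 -0.375 0 0 0.248;0.958 -0.662 -0.375 0 0 0.248;0.958 -0.662 -0.375 0 0 0.248;0.958 -0.662 -0.375 0 0 0.248;0.958 -0.662 -0.375 0 0 0.248;0.958 -0.662 -0.375 0 0 0.248;0.958 -0.662 -0.375 0 0 0.248;0.958 -0.662 -0.375 0 0 0.248;0.958 -0.662 -0.375 0 0 0.248;0.958 -0.662 -0.375 0 0 0.248;0.958 -0.662 -0.375 0 0 0.248;0.958 -0.662 -0.375 0 0 0.248;0.958 -0.662 -0.375 0 0 0.248"

```text
time: 2.6
tcp_pos: [0.469, -0.1509, 0.399]
tcp_rot: [[1.0, -0.002, -0.001], [-0.002, -1.0, 0.0], [-0.001, -0.0, -1.0]]
wrist_force: [-0.5, 0.2, 0.7]
finger_gap: 0.996
gripper_force: 0.0
```

```bash
python3 - <<'E'
from h import *
s=r.state();print(s['time'],np.round(s['tcp_pos'],4),np.round(s['tcp_rot'],3).tolist(),np.round(s['joints'],2))
im,d,P,W,K=cap('wrist','w1');print(np.round(W,3).tolist(),K)
np.save('P1.npy',P)
for l in('cover','stand','pusher_grip','clamp_knob','feeder'):
    for m in r.masks_of('wrist',l)[:2]:
        print(l,round(m['score'],2),np.round(m['at']),np.nanmedian(P[m['mask']],0).round(3),m['mask'].sum())
E
```

```text
2.6 [ 0.469  -0.1509  0.399 ] [[1.0, -0.002, -0.001], [-0.002, -1.0, 0.0], [-0.001, -0.0, -1.0]] [-0.55 -0.09  1.59 -0.    1.64  1.02]
[[-0.003, -0.966, -0.259, 0.536], [-1.0, 0.003, 0.001, -0.152], [0.0, 0.259, -0.966, 0.534], [0.0, 0.0, 0.0, 1.0]] [277.08937844 277.08937844 253.66992168 190.39659028]
cover 0.82 [39. 17.] [0.696 0.208 0.014] 2003
cover 0.8 [165.  87.] [ 0.58  -0.012  0.08 ] 3375
stand 0.75 [156.  29.] [ 0.665 -0.006  0.064] 5043
stand 0.52 [262. 122.] [ 0.529 -0.165  0.058] 690
pusher_grip 0.65 [85. 97.] [0.569 0.133 0.04 ] 3555
clamp_knob 0.85 [263. 120.] [ 0.529 -0.167  0.058] 662
clamp_knob 0.27 [358.   8.] [ 0.705 -0.322  0.022] 713
feeder 0.85 [211.  91.] [ 0.571 -0.077  0.038] 9323
feeder 0.19 [261. 123.] [ 0.529 -0.166  0.058] 706
```

View pics/w1.png

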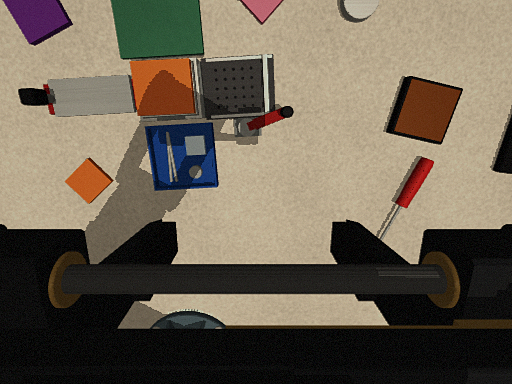

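The wrist view shows the cover at (165,87), the stage at (235,85), the clamp hinge at (245,127) with its knob at (287,112), and the handle at (33,97). I'll centre the camera over the feeder and get a second view.

carry_out:
  commands: "0.3 -0.3 0.125 0 0 0;0.3 -0.3 0.125 0 0 0;0.3 -0.3 0.125 0 0 0;0.3 -0.3 0.125 0 0 0;0.3 -0.3 0.125 0 0 0;0.3 -0.3 0.125 0 0 0;0.3 -0.3 0.125 0 0 0;0.3 -0.3 0.125 0 0 0"

```text
time: 3.7
tcp_pos: [0.5894, -0.0309, 0.3506]
tcp_rot: [[1.0, -0.002, 0.001], [-0.002, -1.0, -0.001], [0.001, 0.001, -1.0]]
wrist_force: [-0.2, -0.2, -1.2]
finger_gap: 1.002
gripper_force: 0.0
```

```bash
python3 - <<'E'
from h import *
import json
s=r.state();print(s['time'],np.round(s['tcp_pos'],4))
im,d,P,W,K=cap('wrist','w2')
hsv=cv2.cvtColor(im,cv2.COLOR_RGB2HSV)
np.savez('w2.npz',im=im,P=P,W=W,K=K)
def rect(mask,zlo,zhi,name):
    m=mask&(P[:,:,2]>zlo)&(P[:,:,2]<zhi)
    n,L,st,c=cv2.connectedComponentsWithStats(m.astype(np.uint8))
    k=1+np.argmax(st[1:,4]); m=L==k
    q=P[m]; rr=cv2.minAreaRect((q[:,:2]*1000).astype(np.float32))
    print(name,m.sum(),np.round(rr[0],1),np.round(rr[1],1),round(rr[2],2),'z',np.median(q[:,2]).round(4)); return m
H,S,V=[hsv[:,:,i].astype(int) for i in range(3)]
rect((H<20)&(S>150)&(V>100),.07,.09,'cover')
rect((H>50)&(H<90)&(S>80),.055,.075,'stand')
rect(P[:,:,2]<.2,.080,.11,'high (handle)')
m=(P[:,:,2]>.080)&(P[:,:,2]<.11)
n,L,st,c=cv2.connectedComponentsWithStats(m.astype(np.uint8))
for k in range(1,n):
    if st[k,4]>15: q=P[L==k]; print(c[k].round(),st[k,4],q.mean(0).round(4),q.min(0).round(3),q.max(0).round(3))
rect(((H<10)|(H>170))&(S>150)&(P[:,:,1]<-.1)&(P[:,:,0]<.65),.045,.065,'clamp')
for l in('cover','pusher_grip','clamp_knob'):
    for f in r.find_in('wrist',l)[:2]: print(l,f)
E
```

```text
3.7 [ 0.5894 -0.0309  0.3506]
cover 3151 [579.2 -10.2] [79.7 89.3] 2.46 z 0.0797
stand 8530 [692.  -5.] [129.9 129.1] 3.16 z 0.0644
high (handle) 325 [566.  191.7] [24.3 23.8] 2.54 z 0.0927
[260. 145.] 34 [ 0.6166 -0.0415  0.0805] [ 0.613 -0.053  0.08 ] [ 0.619 -0.031  0.081]
[223. 153.] 176 [0.6051 0.0126 0.0805] [ 0.587 -0.016  0.08 ] [0.618 0.035 0.082]
[257. 157.] 182 [ 0.5991 -0.0364  0.0806] [ 0.581 -0.054  0.08 ] [ 0.618 -0.019  0.082]
[240. 158.] 20 [ 0.598  -0.0117  0.0804] [ 0.59  -0.016  0.08 ] [ 0.604 -0.006  0.081]
[212. 166.] 16 [0.5854 0.0304 0.0806] [0.58  0.025 0.08 ] [0.593 0.034 0.082]
[238. 168.] 44 [ 0.5824 -0.008   0.0806] [ 0.574 -0.017  0.08 ] [0.592 0.001 0.082]
[228. 170.] 45 [0.5792 0.007  0.0805] [0.569 0.    0.08 ] [0.587 0.017 0.082]
[249. 170.] 42 [ 0.5792 -0.0252  0.0805] [ 0.571 -0.032  0.08 ] [ 0.587 -0.016  0.082]
[215. 175.] 35 [0.5719 0.0262 0.0805] [0.565 0.018 0.08 ] [0.581 0.034 0.081]
[264. 175.] 42 [ 0.5713 -0.0473  0.0805] [ 0.563 -0.055  0.08 ] [ 0.58  -0.04   0.082]
[102. 180.] 325 [0.5675 0.1893 0.0912] [0.554 0.18  0.08 ] [0.578 0.204 0.096]
[227. 185.] 137 [0.557  0.0079 0.0805] [ 0.543 -0.019  0.08 ] [0.571 0.032 0.082]
[253. 180.] 45 [ 0.5649 -0.0313  0.0805] [ 0.558 -0.041  0.08 ] [ 0.571 -0.022  0.082]
[263. 187.] 40 [ 0.5536 -0.0459  0.0805] [ 0.544 -0.055  0.08 ] [ 0.56  -0.038  0.081]
[368. 195.] 151 [ 0.5437 -0.2008  0.0914] [ 0.535 -0.211  0.08 ] [ 0.551 -0.194  0.096]
[232. 193.] 22 [0.5443 0.0006 0.0805] [ 0.54  -0.008  0.08 ] [0.549 0.007 0.081]
[243. 193.] 22 [ 0.5445 -0.0148  0.0805] [ 0.541 -0.02   0.08 ] [ 0.549 -0.008  0.081]
clamp 402 [ 532.4 -175.2] [17.6 71.2] 21.2 z 0.0576
cover {'at': [240.8, 170.3], 'score': 0.95}
cover {'at': [102.3, 76.5], 'score': 0.77}
pusher_grip {'at': [152.4, 175.7], 'score': 0.67}
clamp_knob {'at': [337.8, 198.5], 'score': 0.57}
clamp_knob {'at': [439.1, 75.0], 'score': 0.28}
```

View pics/w2.png

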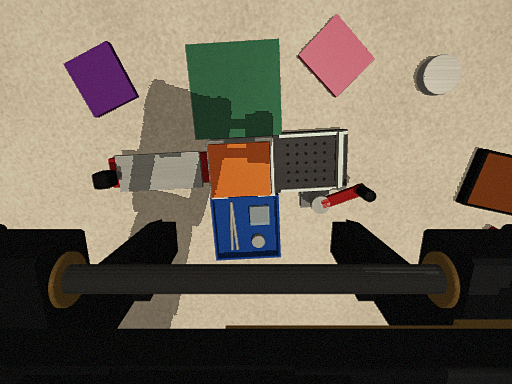

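The wrist view shows the cover at (240,170), the handle at (104,180), the knob at (367,193) and the stand at (235,88). From this I get:
- **Feeder:** origin about (577.2, -11.3) mm, yaw 0.055.
- **Handle:** 1–2 mm from where it is predicted.
- **Knob:** 67 mm from the hinge, against 68 given.
- **Heights:** these agree with the text.

Now I'll bring the half-open fingers behind the cover.

carry_out:
  commands: "-0.178 -0.043 0.5 0 0 -0.038;-0.178 -0.043 0.5 0 0 -0.038;-0.178 -0.043 0.5 0 0 -0.038;-0.178 -0.043 0.5 0 0 -0.038;-0.178 -0.043 0.5 0 0 -0.038;-0.178 -0.043 0.5 0 0 -0.038;-0.178 -0.043 0.5 0 0 -0.038;-0.178 -0.043 0.58 0 0 -0.038;-0.178 -0.043 0.65 0 0 -0.038;-0.178 -0.043 0.671 0 0 -0.038;-0.178 -0.043 0.671 0 0 -0.038;-0.178 -0.043 0.671 0 0 -0.038;-0.178 -0.043 0.671 0 0 -0.038"
  fingers: 0.33

```text
time: 5.2
tcp_pos: [0.5203, -0.013, 0.0833]
tcp_rot: [[0.998, 0.057, 0.004], [0.057, -0.998, -0.001], [0.003, 0.001, -1.0]]
wrist_force: [-0.2, -0.5, 0.0]
finger_gap: 0.663
gripper_force: 0.0
```

carry_out:
  commands: "0.03 0 0 0 0 0;0.05 0 0 0 0 0;0.07 0 0 0 0 0;0.09 0 0 0 0 0;0.11 0 0 0 0 0;0.13 0 0 0 0 0;0.15 0 0 0 0 0;0.17 0 0 0 0 0;0.19 0 0 0 0 0;0.21 0 0 0 0 0;0.23 0 0 0 0 0;0.25 0 0 0 0 0;0.265 0 0 0 0 0;0.28 0 0 0 0 0;0.29 0 0 0 0 0;0.3 0 0 0 0 0;0.305 0 0 0 0 0;0.305 0 0 0 0 0"

```text
time: 7.0
tcp_pos: [0.6406, -0.0057, 0.0814]
tcp_rot: [[0.998, 0.057, 0.0], [0.057, -0.998, -0.0], [0.0, 0.0, -1.0]]
wrist_force: [0.2, 0.3, -0.2]
finger_gap: 0.665
gripper_force: 0.0
```

carry_out:
  commands: "-0.05 0 0 0 0 0;-0.05 0 0 0 0 0;-0.05 0 -0.1 0 0 0;-0.05 0 -0.2 0 0 0;-0.05 0 -0.3 0 0 0;-0.05 0 -0.4 0 0 0;-0.05 0 -0.5 0 0 0;-0.05 0 -0.5 0 0 0;-0.05 0 -0.5 0 0 0"

```text
time: 7.9
tcp_pos: [0.6212, -0.0069, 0.2827]
tcp_rot: [[0.998, 0.057, 0.003], [0.057, -0.998, -0.001], [0.003, 0.001, -1.0]]
wrist_force: [-0.0, 0.4, -0.9]
finger_gap: 0.664
gripper_force: 0.0
```

```bash
cat > chk.py <<'E'
from h import *
import sys
F=np.array([.5772,-.0113]);c,s_=np.cos(.055),np.sin(.055);Rf=np.array([[c,-s_],[s_,c]])
s=r.state();print(s['time'],np.round(s['tcp_pos'],4),np.round(s['tcp_rot'],3).tolist())
im,d,P,W,K=cap('wrist',sys.argv[1])
Q=P.copy();Q[...,:2]=(P[...,:2]-F)@Rf;Q*=1000
hsv=cv2.cvtColor(im,cv2.COLOR_RGB2HSV);H,S,V=[hsv[:,:,i].astype(int) for i in range(3)]
def rect(m,name,k=5):
    m=cv2.erode(m.astype(np.uint8),np.ones((2,2)))>0
    q=Q[m]
    if len(q)<5: print(name,'none');return
    rr=cv2.minAreaRect(q[:,:2].astype(np.float32))
    print(name,m.sum(),np.round(rr[0],1),np.round(rr[1],1),round(rr[2],1),'med',np.median(q,0).round(1))
x,y,z=Q[...,0],Q[...,1],Q[...,2]
rect((H<20)&(S>150)&(V>60)&(z>60)&(z<95)&(abs(y)<80),'cover')
rect((abs(x)<46)&(abs(y)<47)&(z>48)&(z<80),'stack top(48-80)')
rect((abs(x)<46)&(abs(y)<47)&(z>38)&(z<90)&(S<100)&(V>60),'stack any')
rect((abs(x)<25)&(y>50)&(y<225)&(z>86)&(z<100),'handle')
rect((abs(x)<50)&(y>-160)&(y<-55)&(z>37)&(z<46),'carrier on stage')
rect((x<40)&(x>-100)&(y<-60)&(z>86)&(z<100),'knob')
E
python3 chk.py w3
```

```text
7.9 [ 0.6212 -0.0069  0.2827] [[0.998, 0.057, 0.003], [0.057, -0.998, -0.001], [0.003, 0.001, -1.0]]
cover 5982 [60.6  0.3] [ 90.5 187.2] 89.9 med [110.7   0.9  78.2]
stack top(48-80) 4091 [-0.1 -0.7] [89.9 92.6] 0.0 med [ 4.  -0.6 65.8]
stack any 2400 [-0.1 -0.7] [89.9 92.6] 0.0 med [ 3.1 -0.6 65.5]
handle 342 [ -0.3 202.5] [23.4 22. ] 2.5 med [  0.9 200.8  93.1]
carrier on stage 175 [  -0.9 -157.8] [93.6  4.4] 0.1 med [   1.6 -157.9   41.2]
knob none
```

View pics/w3.png

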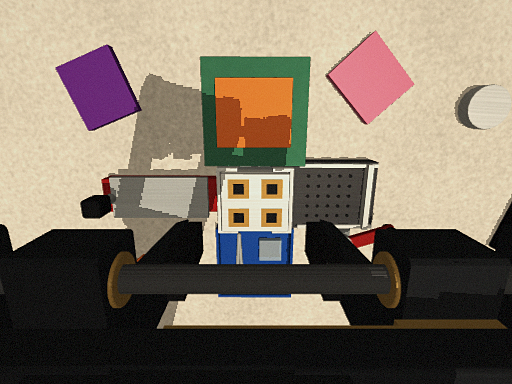

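The cover lies flat in the middle of the stand at (255,112). The three carriers are still stacked, with their squares at (255,203). Next is the handle at (95,205), with the gripper turned 90°.

carry_out:
  commands: "-0.109 -0.505 0.2 0 0 -0.095;-0.109 -0.505 0.2 0 0 -0.19;-0.109 -0.505 0.2 0 0 -0.285;-0.109 -0.505 0.2 0 0 -0.38;-0.109 -0.505 0.2 0 0 -0.475;-0.109 -0.505 0.2 0 0 -0.57;-0.109 -0.505 0.2 0 0 -0.665;-0.109 -0.505 0.2 0 0 -0.76;-0.109 -0.505 0.2 0 0 -0.855;-0.109 -0.505 0.2 0 0 -0.95;-0.109 -0.505 0.2 0 0 -0.95;-0.109 -0.505 0.2 0 0 -0.95;-0.109 -0.505 0.2 0 0 -0.95"
  fingers: 0.33

```text
time: 9.25
tcp_pos: [0.565, 0.1923, 0.2004]
tcp_rot: [[0.092, 0.996, -0.002], [0.996, -0.092, -0.0], [-0.0, -0.001, -1.0]]
wrist_force: [-0.9, 1.1, 0.1]
finger_gap: 0.665
gripper_force: 0.0
```

```bash
python3 - <<'E'
from h import *
s=r.state();R=np.array(s['tcp_rot']);p=np.array(s['tcp_pos'])
print(p,np.arctan2(R[1,0],R[0,0]),np.round(s['joints'],2))
print((R.T@(np.array([.566,.1924,.076])-p)/.4).round(3))
im,d,P,W,K=cap('wrist')
m=(P[...,2]>.086)&(P[...,2]<.1)&(abs(P[...,1]-.192)<.04)&(abs(P[...,0]-.566)<.04)
q=P[m];print(m.sum(),cv2.minAreaRect((q[:,:2]*1000).astype(np.float32)))
E
```

```text
[0.56496906 0.19230177 0.20040782] 1.4789237676072324 [0.13 0.28 1.6  0.   1.27 0.22]
[0.001 0.003 0.311]
661 ((565.423828125, 192.32395935058594), (23.844038009643555, 24.293306350708008), 2.219412088394165)
```

carry_out:
  commands: "0.001 0.001 0.08 0 0 -0.05;0.001 0.001 0.16 0 0 -0.098;0.001 0.001 0.24 0 0 -0.098;0.001 0.001 0.3 0 0 -0.098;0.001 0.001 0.311 0 0 -0.098;0.001 0.001 0.311 0 0 -0.098;0.001 0.001 0.311 0 0 -0.098"

```text
time: 10.0
tcp_pos: [0.5669, 0.1929, 0.0784]
tcp_rot: [[-0.058, 0.998, 0.002], [0.998, 0.058, 0.0], [0.0, 0.002, -1.0]]
wrist_force: [-0.5, -0.5, 0.7]
finger_gap: 0.665
gripper_force: 0.0
```

carry_out:
  commands: "0 0 0 0 0 0;0 0 0 0 0 0;0 0 0 0 0 0;0 0 0 0 0 0;0 0 0 0 0 0;0 0 0 0 0 0"
  fingers: -1
  newtons: 45

```text
time: 10.6
tcp_pos: [0.5651, 0.1927, 0.0771]
tcp_rot: [[-0.058, 0.998, -0.002], [0.998, 0.058, -0.0], [-0.0, -0.002, -1.0]]
wrist_force: [-4.8, -0.7, 4.8]
finger_gap: 0.273
gripper_force: 45.0
```

carry_out:
  commands: "-0.02 0 0 0 0 0;-0.04 0 0 0 0 0;-0.06 0 0 0 0 0;-0.08 0 0 0 0 0;-0.1 0 0 0 0 0;-0.12 0 0 0 0 0;-0.14 0 0 0 0 0;-0.16 0 0 0 0 0;-0.18 0 0 0 0 0;-0.2 0 0 0 0 0;-0.22 0 0 0 0 0;-0.24 0 0 0 0 0;-0.26 0 0 0 0 0;-0.28 0 0 0 0 0;-0.295 0 0 0 0 0;-0.31 0 0 0 0 0;-0.32 0 0 0 0 0;-0.32 0 0 0 0 0;-0.32 0 0 0 0 0;-0.32 0 0 0 0 0"

```text
time: 12.6
tcp_pos: [0.5722, 0.0652, 0.0771]
tcp_rot: [[-0.058, 0.998, -0.002], [0.998, 0.058, 0.001], [0.001, -0.002, -1.0]]
wrist_force: [-6.1, 1.1, 7.9]
finger_gap: 0.267
gripper_force: 45.0
```

```bash
python3 chk.py w4
```

```text
12.6 [0.5722 0.0652 0.0771] [[-0.058, 0.998, -0.002], [0.998, 0.058, 0.001], [0.001, -0.002, -1.0]]
cover 2485 [48.2 29.1] [160.9  24.3] 6.1 med [106.2  32.1  78.1]
stack top(48-80) 2500 [-0.1 25.9] [22.7 62. ] 89.8 med [-0.1 24.9 64.6]
stack any 736 [-0.2 25.8] [22.7 32. ] 89.5 med [-0.1 27.6 64.4]
handle 2214 [-0.1 80.2] [17.1 49.3] 87.2 med [-0.2 84.6 93.3]
carrier on stage none
knob none
```

View pics/w4.png

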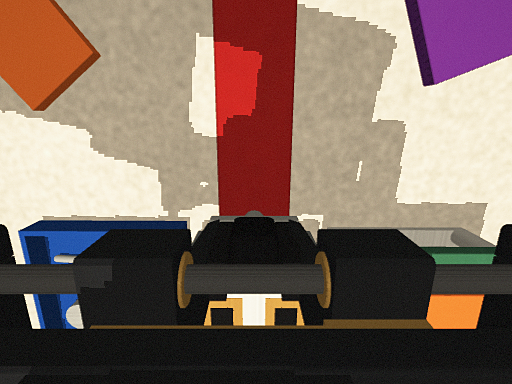

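The handle is gripped at (250,240) and the tongue rail is visible behind it. The wrist can't see the stage, so I'll check it with the fixed cameras.

```bash
python3 - <<'E'
from h import *
F=np.array([.5772,-.0113]);c,s_=np.cos(.055),np.sin(.055);Rf=np.array([[c,-s_],[s_,c]])
for n in('scene','top'):
    im,d,P,W,K=cap(n,n+'5')
    Q=P.copy();Q[...,:2]=(P[...,:2]-F)@Rf;Q*=1000;x,y,z=Q[...,0],Q[...,1],Q[...,2]
    m=(abs(x)<50)&(y>-165)&(y<-40)&(z>37.5)&(z<46)
    q=Q[m];print(n,m.sum(),cv2.minAreaRect(q[:,:2].astype(np.float32)) if len(q)>4 else '',np.percentile(q,[2,50,98],axis=0).round(1).tolist())
    cv2.imwrite(f'pics/c{n}5.png',cv2.resize(im[140:260,170:350,::-1],None,fx=4,fy=4,interpolation=cv2.INTER_CUBIC))
E
```

```text
scene 812 ((-0.5839691162109375, -107.02960205078125), (97.88870239257812, 114.72529602050781), 0.4572466015815735) [[-41.1, -162.0, 37.8], [1.5, -106.5, 41.3], [41.5, -52.6, 45.2]]
top 405 ((0.4488410949707031, -106.9580078125), (94.31977081298828, 114.49347686767578), 1.058065414428711) [[-39.4, -161.4, 37.6], [1.2, -109.0, 40.8], [44.5, -54.2, 45.5]]
```

View pics/cscene5.png

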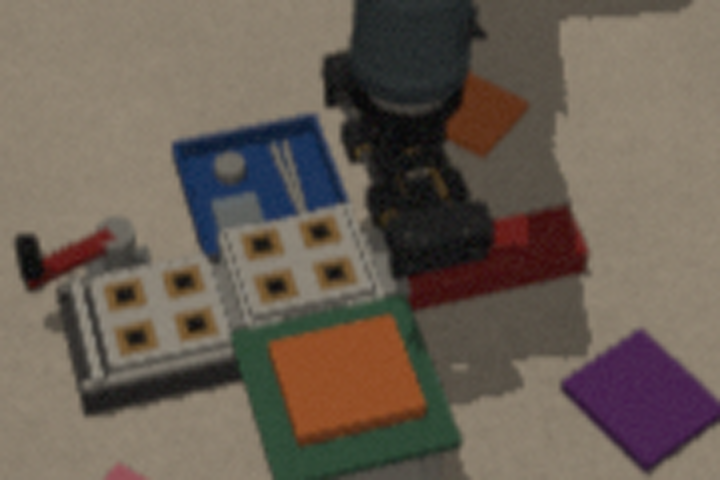

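The scene crop shows the bottom carrier on the stage at (160,315). The other two are still in the magazine at (300,260), and the cover is on the stand. Now I'll draw the handle back.

carry_out:
  commands: "0.02 0 0 0 0 0;0.04 0 0 0 0 0;0.06 0 0 0 0 0;0.08 0 0 0 0 0;0.1 0 0 0 0 0;0.12 0 0 0 0 0;0.14 0 0 0 0 0;0.16 0 0 0 0 0;0.18 0 0 0 0 0;0.2 0 0 0 0 0;0.22 0 0 0 0 0;0.24 0 0 0 0 0;0.26 0 0 0 0 0;0.28 0 0 0 0 0;0.295 0 0 0 0 0;0.31 0 0 0 0 0;0.32 0 0 0 0 0;0.32 0 0 0 0 0;0.32 0 0 0 0 0"

```text
time: 14.65
tcp_pos: [0.5651, 0.193, 0.0771]
tcp_rot: [[-0.058, 0.998, -0.002], [0.998, 0.058, 0.0], [0.0, -0.002, -1.0]]
wrist_force: [-4.8, 0.9, 5.9]
finger_gap: 0.265
gripper_force: 45.0
```

carry_out:
  commands: "0 0 0 0 0 0;0 0 0 0 0 0;0 0 0 0 0 0;0 0 0 0 0 0;0 0 -0.1 0 0 0;0 0 -0.2 0 0 0;0 0 -0.3 0 0 0;0 0 -0.4 0 0 0;0 0 -0.5 0 0 0;0 0 -0.5 0 0 0;0 0 -0.5 0 0 0"
  fingers: 0.2

```text
time: 15.75
tcp_pos: [0.5663, 0.1927, 0.2779]
tcp_rot: [[-0.058, 0.998, 0.002], [0.998, 0.058, 0.0], [0.0, 0.002, -1.0]]
wrist_force: [-0.3, 0.5, -0.2]
finger_gap: 0.599
gripper_force: 0.0
```

```bash
python3 - <<'E'
from h import *
F=np.array([.5772,-.0113]);c,s_=np.cos(.055),np.sin(.055);Rf=np.array([[c,-s_],[s_,c]])
s=r.state();R=np.array(s['tcp_rot']);p=np.array(s['tcp_pos']);print(s['time'],p)
im,d,P,W,K=cap('scene','s6')
Q=P.copy();Q[...,:2]=(P[...,:2]-F)@Rf;Q*=1000;x,y,z=Q[...,0],Q[...,1],Q[...,2]
def st(m,n): q=Q[m];print(n,m.sum(),np.percentile(q,[3,50,97],axis=0).round(1).tolist() if len(q) else '')
st((abs(x)<30)&(abs(y)<35),'magazine')
st((abs(x)<30)&(abs(y+107)<35),'stage')
st((abs(x)<25)&(y>100)&(z>80)&(z<100),'handle')
st((x<20)&(x>-90)&(y<-60)&(z>70)&(z<100),'knob')
st((abs(x-115)<65)&(abs(y)<65)&(z>73),'cover')
print((R.T@(np.array([.5435,-.202,.2])-p)/.4).round(3))
E
```

```text
15.75 [0.56633393 0.19274073 0.27792008]
magazine 392 [[-28.0, -32.9, 51.2], [1.2, -0.4, 55.1], [28.4, 32.8, 58.7]]
stage 403 [[-27.9, -139.9, 37.4], [0.3, -106.8, 41.4], [28.2, -74.1, 45.6]]
handle 71 [[-11.5, 192.6, 81.0], [4.2, 202.9, 93.1], [11.5, 214.1, 96.9]]
knob 56 [[-52.7, -196.5, 71.1], [-40.5, -188.6, 90.6], [-36.3, -180.8, 96.9]]
cover 841 [[76.8, -41.2, 74.8], [116.8, 0.9, 79.2], [153.4, 44.7, 83.0]]
[-0.982 -0.115  0.194]
```

carry_out:
  commands: "-0.982 -0.112 0.194 0 0 0;-0.982 -0.112 0.194 0 0 0;-0.982 -0.112 0.194 0 0 0;-0.982 -0.112 0.194 0 0 0;-0.982 -0.112 0.194 0 0 0;-0.982 -0.112 0.194 0 0 0;-0.982 -0.112 0.194 0 0 0;-0.982 -0.112 0.194 0 0 0;-0.982 -0.112 0.194 0 0 0;-0.982 -0.112 0.194 0 0 0;-0.982 -0.112 0.194 0 0 0;-0.982 -0.112 0.194 0 0 0;-0.982 -0.112 0.194 0 0 0"

```text
time: 17.1
tcp_pos: [0.5442, -0.2005, 0.1995]
tcp_rot: [[-0.06, 0.998, 0.0], [0.998, 0.06, 0.0], [-0.0, 0.0, -1.0]]
wrist_force: [0.4, 0.4, -0.1]
finger_gap: 0.6
gripper_force: 0.0
```

```bash
python3 - <<'E'
from h import *
s=r.state();R=np.array(s['tcp_rot']);p=np.array(s['tcp_pos']);print(s['time'],p)
im,d,P,W,K=cap('wrist','w7')
m=(P[...,2]>.088)&(P[...,2]<.1)&(abs(P[...,1]+.202)<.03)&(abs(P[...,0]-.545)<.03)
q=P[m];print(m.sum(),cv2.minEnclosingCircle((q[:,:2]*1000).astype(np.float32)),q.mean(0))
F=np.array([.5772,-.0113]);c,s_=np.cos(.055),np.sin(.055);Rf=np.array([[c,-s_],[s_,c]])
k=Rf.T@(q.mean(0)[:2]-F)*1000;th=np.arctan2(k[0]+66,-(k[1]+125));print('feeder',k,'th',th,np.hypot(k[0]+66,k[1]+125))
# arc in tool units relative to grasp
h=np.array([-66,-125.])
print('to knob',(R.T@(np.r_[q.mean(0)[:2],.078]-p)/.4).round(3))
for t in np.linspace(th,1.6,19)[1:]:
    dd=np.array([68*(np.sin(t)-np.sin(th)),68*(np.cos(th)-np.cos(t))])/1000
    w=R.T@np.r_[Rf@dd,0]/.4; print('%.3f %.3f'%(w[0],w[1]),end='; ')
E
```

```text
17.1 [ 0.54419214 -0.20050758  0.19947662]
303 ((542.0997314453125, -202.90853881835938), 8.827567100524902) [ 0.54222733 -0.20235971  0.09348196]
feeder [ -45.42277915 -188.84828237] th 0.3117725752555003 67.08222700689554
to knob [-0.004 -0.005  0.304]
0.004 0.011; 0.009 0.023; 0.015 0.033; 0.021 0.044; 0.028 0.054; 0.036 0.063; 0.045 0.072; 0.054 0.080; 0.063 0.087; 0.073 0.094; 0.084 0.100; 0.095 0.105; 0.106 0.109; 0.118 0.113; 0.130 0.116; 0.142 0.117; 0.154 0.118; 0.166 0.119;
```

carry_out:
  commands: "-0.004 -0.005 0.1 0 0 0;-0.004 -0.005 0.2 0 0 0;-0.004 -0.005 0.28 0 0 0;-0.004 -0.005 0.304 0 0 0;-0.004 -0.005 0.304 0 0 0;-0.004 -0.005 0.304 0 0 0"

```text
time: 17.75
tcp_pos: [0.5431, -0.204, 0.0794]
tcp_rot: [[-0.058, 0.998, 0.002], [0.998, 0.058, -0.001], [-0.001, 0.002, -1.0]]
wrist_force: [0.1, 0.2, -0.8]
finger_gap: 0.597
gripper_force: 0.0
```

carry_out:
  commands: "0 0 0 0 0 0;0 0 0 0 0 0;0 0 0 0 0 0;0 0 0 0 0 0;0 0 0 0 0 0"
  fingers: -1
  newtons: 12

```text
time: 18.25
tcp_pos: [0.5421, -0.2038, 0.078]
tcp_rot: [[-0.058, 0.998, 0.0], [0.998, 0.058, -0.0], [-0.0, 0.0, -1.0]]
wrist_force: [-1.0, 1.0, 2.5]
finger_gap: 0.199
gripper_force: 12.0
```

carry_out:
  commands: "0.004 0.011 0 0 0 0;0.009 0.023 0 0 0 0;0.015 0.033 0 0 0 0;0.021 0.044 0 0 0 0;0.028 0.054 0 0 0 0;0.036 0.063 0 0 0 0;0.045 0.072 0 0 0 0;0.054 0.08 0 0 0 0;0.063 0.087 0 0 0 0;0.073 0.094 0 0 0 0;0.084 0.1 0 0 0 0;0.095 0.105 0 0 0 0;0.106 0.109 0 0 0 0;0.118 0.113 0 0 0 0;0.13 0.116 0 0 0 0;0.142 0.117 0 0 0 0;0.154 0.118 0 0 0 0;0.161 0.118 0 0 0 0;0.161 0.118 0 0 0 0;0.161 0.118 0 0 0 0"

```text
time: 20.25
tcp_pos: [0.5853, -0.1363, 0.0776]
tcp_rot: [[-0.058, 0.998, -0.0], [0.998, 0.058, 0.001], [0.001, -0.0, -1.0]]
wrist_force: [-1.9, -1.7, 2.5]
finger_gap: 0.203
gripper_force: 12.0
```

carry_out:
  commands: "0 0 0 0 0 0;0 0 0 0 0 0;0 0 0 0 0 0;0 0 0 0 0 0;0 0 -0.1 0 0 0;0 0 -0.2 0 0 0;0 0 -0.3 0 0 0;0 0 -0.4 0 0 0;0 0 -0.5 0 0 0;-0.2 0 -0.5 0 0 0;-0.3 0 -0.5 0 0 0;-0.3 0 -0.5 0 0 0;-0.3 0 -0.5 0 0 0"
  fingers: 0.2

```text
time: 21.55
tcp_pos: [0.5918, -0.2591, 0.2771]
tcp_rot: [[-0.054, 0.999, -0.001], [0.999, 0.054, 0.0], [0.0, -0.001, -1.0]]
wrist_force: [-0.7, 0.2, -0.2]
finger_gap: 0.603
gripper_force: 0.0
```

```bash
python3 - <<'E'
from h import *
F=np.array([.5772,-.0113]);c,s_=np.cos(.055),np.sin(.055);Rf=np.array([[c,-s_],[s_,c]])
for n in('scene','wrist'):
    im,d,P,W,K=cap(n,n+'8')
    Q=P.copy();Q[...,:2]=(P[...,:2]-F)@Rf;Q*=1000;x,y,z=Q[...,0],Q[...,1],Q[...,2]
    def st(m,n): q=Q[m];print(n,m.sum(),np.percentile(q,[3,50,97],axis=0).round(1).tolist() if len(q) else '')
    st((abs(x)<30)&(abs(y)<35),'magazine')
    st((abs(x)<30)&(abs(y+107)<35),'stage')
    st((abs(x)<25)&(y>100)&(z>80)&(z<100),'handle')
    st((x<60)&(x>-90)&(y<-60)&(z>80)&(z<100),'knob')
    st((abs(x-115)<65)&(abs(y)<65)&(z>73)&(z<90),'cover')
im=cv2.imread('pics/scene8.png');cv2.imwrite('pics/c8.png',cv2.resize(im[140:260,170:350],None,fx=4,fy=4))
E
```

```text
magazine 380 [[-28.4, -32.2, 51.2], [0.1, -0.0, 54.8], [27.3, 32.6, 58.8]]
stage 433 [[-27.5, -139.4, 37.6], [5.7, -109.3, 42.0], [27.8, -74.3, 94.1]]
handle 73 [[-11.2, 192.2, 80.9], [4.7, 202.5, 92.8], [11.7, 213.7, 97.8]]
knob 44 [[-4.0, -132.7, 80.8], [4.5, -125.3, 92.8], [10.6, -116.4, 97.4]]
cover 846 [[76.8, -40.8, 74.9], [117.3, 1.6, 79.1], [153.7, 44.3, 82.7]]
magazine 0 
stage 3060 [[-28.2, -140.0, 39.0], [-0.2, -105.8, 40.8], [28.3, -74.1, 93.9]]
handle 0 
knob 256 [[-5.5, -133.6, 84.2], [2.1, -126.1, 93.6], [9.5, -118.2, 95.1]]
cover 0
```

View pics/c8.png

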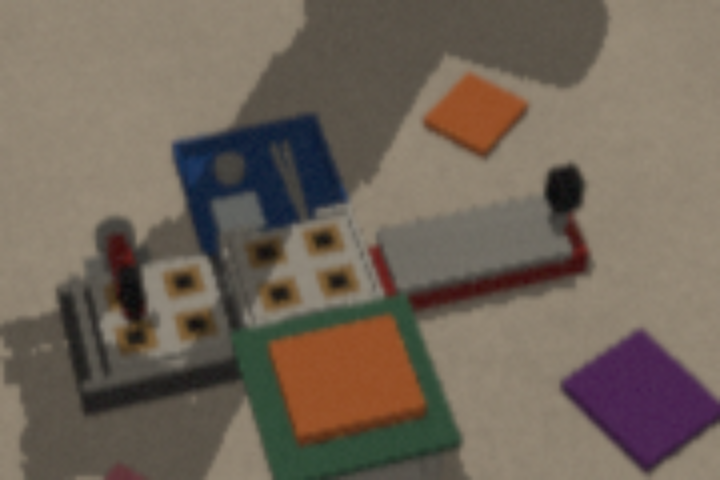

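The clamp at (125,280) lies over the stage carrier, with its knob measured at feeder (2,-126) mm against (2,-125) expected. The handle is back at (565,190), and the cover and the other carriers are in place.

```bash
python3 -c "
from bench import r
print(r.job_done())"
```

```text
the job is handed in; nothing more can be done
None
```

The job is handed in at about 22 s: the cover is on the stand, one carrier is on the stage under the closed clamp, the other two have dropped in the magazine, and the handle is drawn back; the verdict was not shown to me.

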